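Snap the lid onto the slide box

TASK

Of the two open boxes on the blue twin base, one holds the stack of glass slides: pick up the loose lid by its rib, put it on that box and press it straight down until it snaps under both latches and sits flush on the rim. Keep pressing it down firmly, at roughly 10 N, and finish while still holding it down like that; leave the other box, with its round desiccant canister, open and do not disturb the other things on the bench.

Things in the scene. Friction and masses are not known exactly. Their poses are not given: they have to be found in the camera images.
- box_a: One of two alike open blue boxes standing side by side, centres 88 mm apart along y, on the fixed base. 90 (x) x 62 (y) x 29 mm outside, walls 3 mm, inside 84 x 56 mm, 26 mm deep. Origin: centre of its underside, 6 mm above the bench; rim at z = 29 mm. A spring latch stands at each x end (see latch). Which box holds the slides changes from start to start.
- box_b: The other box, just like box_a, on box_a's +y side, with its own two latches.
- lid: Loose blue lid, about 160 g, same either way round, flat on the bench. Plate 91 (x) x 66 (y) mm, z 6 to 11 mm, x ends rounded; below it a plug frame 78 x 48 mm that enters a box with 3 to 4 mm play; on top a finger rib 44 (x) x 14 (y), z 11 to 39 mm, gripped along y (50 N will do). Origin: centre of the plug's underside. Home: lid's x along box's x, origin 23 mm above the box's.
- station: Blue base plate 124 (x) x 172 (y) x 6 mm, fixed to the bench, carrying box_a (at y = -44 mm) and box_b (y = +44 mm). Origin: centre of its underside. Its place and yaw change from start to start.
- latch (a point): Tip of one of the four alike spring latches (box_a, +x end): a hook with a tab 36 mm wide (y), 17 mm higher than the rim; rounded tip 44 mm from the box centre, 6.6 mm above the rim; ramp above it leaning 27 deg outward. The lid meets both ramps 10 mm before home and spreads them (1.5 N/mm each; peak 10 to 20 N in all); the tips snap over its ends, the force drops, then it meets the rim.
- slides: Stack of glass microscope slides, one rigid block 76 x 26 x 12 mm with a paper tab at one end, lying flat in one of the boxes. Origin: centre of its underside, long side along x.
- desiccant: Round aluminium desiccant canister, 32 mm across and 12 mm high, lying in the other box. Origin: centre of its underside.
- dropper: Bystander: small white dropper bottle, 30 mm across, 70 mm high, standing just beyond the twin base (+x side).
- carton: Bystander: cardboard carton 80 x 45 x 32 mm, beyond the lid.
- screw_cap: Bystander: blue screw cap 28 mm across, 13 mm high, on the robot's side of the twin base.
- alcohol: Bystander: clear bottle 76 mm across, 200 mm high, far right.
- loupe: Bystander: black loupe stand, 68 mm across, 58 mm high, to the left.
- dishes: Bystander: stack of three clear dishes, 92 mm across, 44 mm high, far left.
- jar: Bystander: amber jar 52 mm across, 75 mm high, near right.
Things that resemble listed ones, but are neither listed nor needed, are in the scene too. What is shaped like the lid but green is not meant.

How it is judged:
By the outcome, as a careful person would: the job done as asked, in the order asked, and still so for the second after the job is handed in, while the arm keeps its last pose, push and grip.
It also fails if it takes over 53 s, if anything falls off the work surface, if the arm or the gripper's body presses on something with over 40 N, if the wrist force passes 120 N, or if a joint passes its speed limit or range.

ROBOT

A 7-joint arm with a two-finger parallel gripper is mounted at the origin on the work surface. World frame = base frame: x ahead of the robot, y to its left, z up, the work surface at z = 0. Lengths are in m, angles in rad, forces in N, time in s.
With the tool pointing down it reaches from about 0.425 to 0.825 m from the base axis. Payload 3.6 kg.
Tool frame: the origin (TCP) lies midway between the tips of the shut fingers; the grasp point (between the pads) lies 19 mm behind it; z points along the fingers, x is the direction in which the jaws open and shut, and the axes are right-handed (so a half turn about z gives the same grasp; the last joint's range is limited). The gripper opens to 93 mm and grips with 3 to 60 N. Pads are 15 mm wide; open, the fingers measure 128 mm over their backs; the gripper's body (75 mm by 188 mm) begins 65 mm behind the grasp point.
Start: joints at [-0.026, 0.615, -0.013, 1.423, 0.008, 1.103, -0.04], TCP at [0.65, 0, 0.188] pointing down, gripper open.
Joint ranges: [-3.12, 3.12], [-0.3, 2.06], [-1.34, 1.32], [0.26, 2.42], [-1.36, 4.5], [0.01, 1.98], [-2.84, 2.84]. Speed limits (rad/s): [2.79, 2.79, 3.14, 3.14, 3.14, 3.14, 3.14].

INTERFACE

Orientations are given as a 3x3 rotation matrix whose columns are the frame's x, y, z axes.
In Python, from workcell import bot gives the robot as it stands. The module is installed in compiled form; this text tells all that it offers.
- The arm moves only by the tool send_rows, never from a script. Its argument "plan" is a list that holds one entry, the list of rows, each a list of 5 numbers: the opening in per cent of the stroke, from 0 (shut) to 100 (fully open), then the shift along the tool's x, y, z in units of 30 mm (1.0 is 30 mm), then the turn about the tool's z in units of 5 degrees (1.0 is 5 degrees). A call has 1 to 5 rows; each row is the pose to reach, as a shift and turn from the pose commanded when the call began, along the tool's axes at that moment; what a row does not reach only later rows make up. A row lasts 1/12 s, in which the tool goes at most 41.7 mm and 7.16 degrees, less where a joint would pass 70% of its speed; a pose out of reach is approached as far as the arm can. A call with a gripper value outside its range is refused whole. The fingers move at their own pace and stop on an object; "squeeze" is the grip in N (left out, the last holds). Time passes only in rows, so rows that repeat a pose let the fingers close. It gives the time, the measured TCP pose, the force and the opening at its end, in the units of the state.
- bot.state(): the state, without advancing time (a new reading comes with each control period).
- bot.get_image(name): name is "scene" or "side" or "wrist"; returns a dict with "frame" (400x640x3 uint8, red, green, blue), "fx", "fy", "cx", "cy" (pixels), "rvec" (rotation vector, rad) and "tvec" (3), from world to camera coordinates, as OpenCV has them. Camera axes: x right, y down, z forward; pixel columns grow to the right and rows downward; lengths in m; the calibration is good to about 2 mm. The wrist camera is an equidistant fisheye: a pixel r from the principal point sees the ray r / f radians off the axis. A picture is of the moment at which its call begins. There is no depth.
- bot.sign_off(): hands the job in, once; it reports no verdict.
The state is a dict: "time_s": time; "joint_pos": joint angles; "joint_velocities": joint speeds; "joint_efforts": joint torques, N m; "position": TCP position; "eef_rot": TCP orientation; "contact_force": force on the tool from outside, world axes, zero at the start; "moment": the same for the moment, N m; "gripper_width": finger opening in m.
Only numpy, scipy, OpenCV 4.12 (cv2) and the standard library are available. Lean on these libraries where they do the work, as an engineer would, in place of code of your own. Each camera call takes 0.05 s, during which the arm holds its last target.

## Working session

There is one attempt and no reset: what is moved stays moved. The work goes in short steps, Python scripts to look and compute and a tool call to move; the robot and the scene stay as the last step left them, time stands still between calls to the robot, and variables do not carry over. Pictures are saved under pics/ and viewed, and the job is handed in when it is done.

Besides the shell and the picture viewer there is one more tool, called after "Call:" as name(argument=value, ...), one argument or row to a line, values as JSON. send_rows: Moves the arm, as the interface text tells. Its arguments: {"type":"object","properties":{"plan":{"type":"array"},"squeeze":{"type":"number"}},"required":["plan"]}

```bash
mkdir -p pics; cat > h.py <<'E'
import numpy as np, cv2
from workcell import bot
def cam(n,save=None):
    d=bot.get_image(n)
    if save: cv2.imwrite('pics/'+save,cv2.cvtColor(d['frame'],cv2.COLOR_RGB2BGR)); 
    np.save('/tmp/%s.npy'%n,d,allow_pickle=True)
    return d
def load(n): return np.load('/tmp/%s.npy'%n,allow_pickle=True).item()
def ray(d,u,v):
    R=cv2.Rodrigues(np.array(d['rvec'],float))[0]; t=np.array(d['tvec'],float).ravel()
    return -R.T@t, R.T@np.array([(u-d['cx'])/d['fx'],(v-d['cy'])/d['fy'],1.])
def plane(d,u,v,z):
    c,r=ray(d,u,v); return c+r*(z-c[2])/r[2]
def proj(d,p):
    R=cv2.Rodrigues(np.array(d['rvec'],float))[0]; q=R@np.array(p)+np.array(d['tvec']).ravel()
    return d['fx']*q[0]/q[2]+d['cx'],d['fy']*q[1]/q[2]+d['cy']
E
python3 - <<'E'
from h import *
for n in('scene','side','wrist'):
    d=cam(n,n+'0.png'); print(n,d['fx'],d['cx'],d['cy'],ray(d,320,200) )
s=bot.state(); print(s['time_s'],s['position'],s['eef_rot'],s['contact_force'],s['gripper_width'])
E
```

```text
scene 502.08330561915363 321.87842160111484 197.4970996996703 (array([1.04089322, 0.8268369 , 0.96299841]), array([-0.38372838, -0.6329619 , -0.67242145]))
side 375.59627114895665 314.23339349710534 199.53764740448813 (array([ 0.06788995, -0.78351497,  0.62033435]), array([ 0.43425753,  0.71935121, -0.5423942 ]))
wrist 309.70691628693146 316.37288964237774 207.11822717124346 (array([0.65095305, 0.06779913, 0.38398533]), array([ 0.01003496, -0.22131405, -0.97549208]))
0.15 [6.49331637e-01 2.65161017e-06 1.86669441e-01] [[ 9.99998067e-01  3.73233563e-05 -1.96563019e-03]
 [ 3.72915351e-05 -9.99999999e-01 -1.62254522e-05]
 [-1.96563080e-03  1.61521195e-05 -9.99998068e-01]] [-0.05222371 -0.39683398 -0.05481299] 0.0930102091986009
```

```bash
ls pics
```

```text
scene0.png
side0.png
wrist0.png
```

View pics/scene0.png

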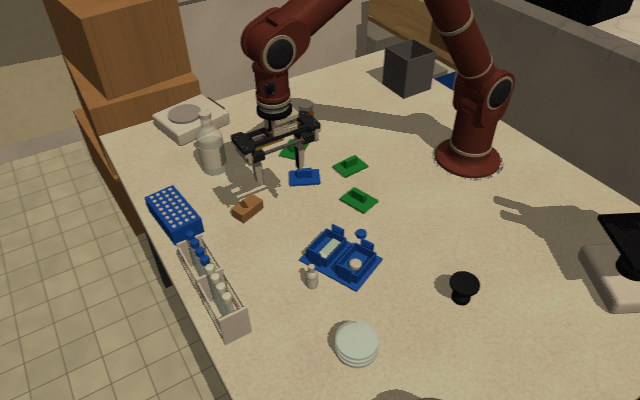

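View pics/side0.png

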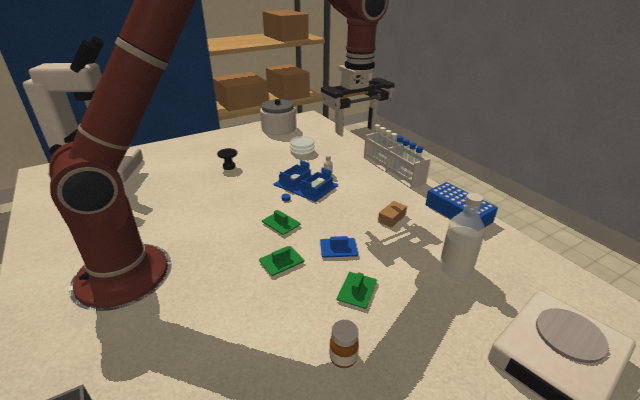

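View pics/wrist0.png

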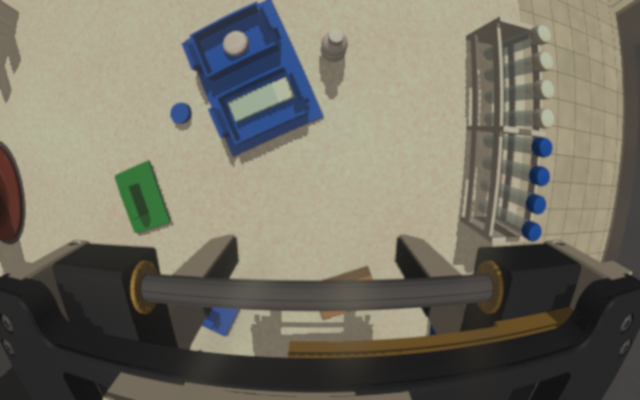

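The scene view shows the blue lid at (304,177), with three green look-alikes at (293,150), (350,166) and (359,200). The twin base is at (341,258). The slides are in the box at scene (325,247) / wrist (258,100), and the canister is in the other one. Next I'll measure and make enlarged crops.

```bash
cat >> h.py <<'E'
def rayf(d,u,v):
    K=np.array([[d['fx'],0,d['cx']],[0,d['fy'],d['cy']],[0,0,1.]])
    R=cv2.Rodrigues(np.array(d['rvec'],float))[0]; t=np.array(d['tvec'],float).ravel()
    x=cv2.fisheye.undistortPoints(np.array([[[u,v]]],float),K,np.zeros(4))[0,0]
    return -R.T@t, R.T@np.array([x[0],x[1],1.])
def planef(d,u,v,z):
    c,r=rayf(d,u,v); return c+r*(z-c[2])/r[2]
def blue(d):
    h=cv2.cvtColor(d['frame'],cv2.COLOR_RGB2HSV)
    return cv2.inRange(h,(102,130,30),(128,255,255))
def comps(m,amin=150):
    n,l,s,c=cv2.connectedComponentsWithStats(m)
    return [(l==i).astype(np.uint8) for i in range(1,n) if s[i,4]>amin]
E
python3 - <<'E'
from h import *
for n in('scene','side','wrist'):
    d=load(n)
    for c in comps(blue(d)):
        x,y,w,h=cv2.boundingRect(c)
        k=max(cv2.findContours(c,0,1)[0],key=cv2.contourArea)
        ap=cv2.approxPolyDP(cv2.convexHull(k),3,True)[:,0]
        f=(planef if n=='wrist' else plane)
        z=.006
        print(n,x,y,w,h,c.sum()); print(*[(tuple(map(int,p)),f(d,*p,z)[:2].round(4).tolist()) for p in ap])
b=lambda f:cv2.cvtColor(f,cv2.COLOR_RGB2BGR)
a=cv2.resize(b(load('scene')['frame'][140:300,270:400]),None,fx=3,fy=3,interpolation=2)
c=cv2.resize(b(load('side')['frame'][150:310,260:390]),None,fx=3,fy=3,interpolation=2)
cv2.imwrite('pics/crop1.png',np.hstack([a,c]))
cv2.imwrite('pics/crop2.png',cv2.resize(b(load('wrist')['frame'][0:170,160:360]),None,fx=3.5,fy=3.5,interpolation=2))
E
```

```text
scene 436 72 19 17 171
((454, 72), [-0.3437, -0.4278]) ((451, 88), [-0.2483, -0.3415]) ((436, 79), [-0.247, -0.4236])
scene 289 168 31 18 465
((318, 170), [0.4286, -0.1924]) ((319, 183), [0.4581, -0.1389]) ((290, 185), [0.5346, -0.1768]) ((290, 171), [0.5027, -0.2338])
scene 145 186 64 80 1689
((145, 197), [0.9114, -0.3537]) ((174, 187), [0.8259, -0.3513]) ((200, 218), [0.8103, -0.1876]) ((208, 263), [0.8537, -0.0251]) ((203, 265), [0.8668, -0.0256]) ((173, 242), [0.9034, -0.1409]) ((150, 211), [0.9175, -0.2885])
scene 300 224 82 67 2609
((381, 258), [0.4795, 0.1922]) ((356, 290), [0.5895, 0.2406]) ((300, 260), [0.6547, 0.0892]) ((333, 224), [0.5158, 0.0264]) ((363, 229), [0.4586, 0.085])
side 0 0 133 161 7788
((132, 0), [1.0196, 7.162]) ((102, 71), [0.1299, 2.0584]) ((48, 160), [-0.1539, 0.7545]) ((0, 49), [-0.5155, 3.2417]) ((0, 0), [-0.9642, 8.3362])
side 131 0 88 146 6127
((199, 0), [2.0222, 6.5685]) ((218, 128), [0.4733, 0.7406]) ((131, 145), [0.1247, 0.7421])
side 67 93 19 31 279
((67, 93), [-0.0764, 1.6354]) ((83, 101), [-0.0087, 1.4398]) ((85, 108), [-0.006, 1.3152]) ((78, 12
[... 1207 characters left out ...]
075]) ((548, 140), [0.9952, 0.0762]) ((550, 152), [1.0014, 0.0586]) ((536, 154), [0.9715, 0.0532])
wrist 530 167 19 18 276
((534, 167), [0.9696, 0.0338]) ((547, 171), [0.9984, 0.0294]) ((545, 183), [0.9969, 0.0108]) ((531, 180), [0.9661, 0.0143])
wrist 527 195 18 18 259
((531, 195), [0.9699, -0.0083]) ((544, 200), [0.9996, -0.0156]) ((540, 212), [0.9947, -0.0346]) ((527, 207), [0.965, -0.0267])
wrist 522 222 19 19 251
((527, 222), [0.9699, -0.0502]) ((540, 229), [1.0014, -0.0623]) ((533, 240), [0.9902, -0.0801]) ((523, 233), [0.9656, -0.0676])
wrist 203 308 30 26 370
((213, 308), [0.4962, -0.1824]) ((232, 313), [0.5253, -0.189]) ((225, 333), [0.5088, -0.2284]) ((203, 324), [0.4744, -0.2144])
```

View pics/crop1.png

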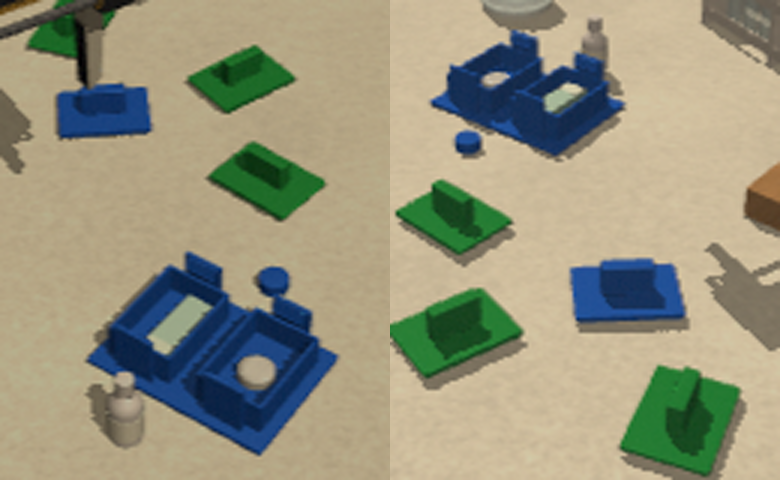

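View pics/crop2.png

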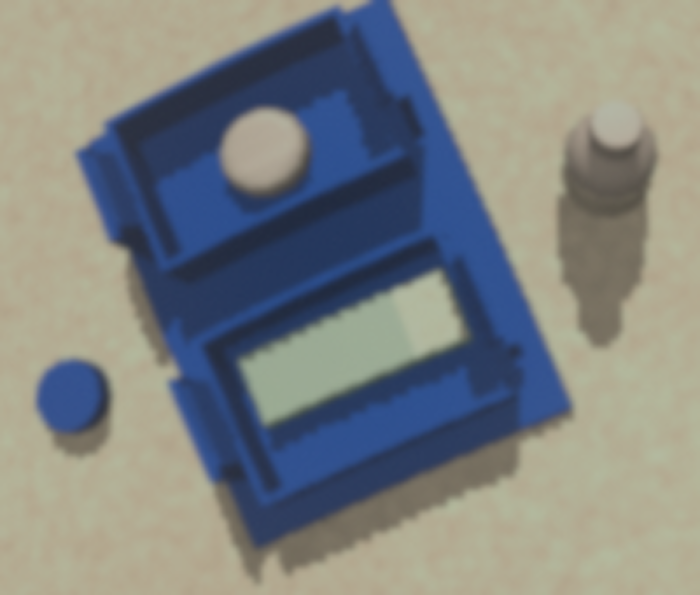

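The crops confirm it. The blue lid is at scene (304,177) and side (339,247), and its rib matches the description; the other three are green. The slides lie in the −y box, which is box_a. The base yaw is about 23°, and box_a's centre is near (0.584, 0.098). The lid is near (0.484, −0.183) with a yaw of about −27°. I'll move over the lid and turn as I go.

Call:
send_rows(
  plan=[
    [[45, -0.9, 1.0, 0.2, -1.4], [45, -1.8, 2.0, 0.4, -2.8], [45, -2.7, 3.0, 0.6, -4.2], [45, -3.6, 4.0, 0.8, -5.6], [45, -4.5, 5.0, 1.0, -7.0]],
  ],
)

```text
time_s: 0.57
position: [0.5133, -0.1511, 0.1571]
eef_rot: [[0.815, 0.579, -0.0], [0.579, -0.815, -0.0], [-0.0, -0.0, -1.0]]
contact_force: [0.4, -1.2, 0.7]
gripper_width: 0.0644
```

```bash
python3 - <<'E'
from h import *
s=bot.state(); p=s['position'];R=np.array(s['eef_rot']); print(p,R)
t=np.array([.484,-.183,.12])
print(R.T@(t-p)/.03, np.degrees(np.arctan2(R[1,0],R[0,0])))
E
```

```text
[ 0.51333434 -0.15105047  0.15710897] [[ 8.15303760e-01  5.79033302e-01 -4.61822348e-04]
 [ 5.79033271e-01 -8.15303886e-01 -2.12811830e-04]
 [-4.99750692e-04 -9.39042195e-05 -9.99999871e-01]]
[-1.4132565   0.30221655  1.23764365] 35.38258183755936
```

Call:
send_rows(
  plan=[
    [[45, -0.4, 0.1, 0.3, -1.4], [45, -0.8, 0.2, 0.6, -2.8], [45, -1.2, 0.3, 0.9, -4.2], [45, -1.4, 0.3, 1.2, -5.5], [45, -1.4, 0.3, 1.2, -5.5]],
  ],
)

```text
time_s: 0.98
position: [0.4826, -0.183, 0.1197]
eef_rot: [[0.463, 0.886, -0.005], [0.886, -0.463, 0.001], [-0.002, -0.005, -1.0]]
contact_force: [0.0, -0.3, 0.0]
gripper_width: 0.042
```

```bash
python3 - <<'E'
from h import *
for n in('wrist','scene','side'): cam(n,n+'1.png')
s=bot.state(); print(s['position'],s['eef_rot'])
b=lambda f:cv2.cvtColor(f,cv2.COLOR_RGB2BGR)
E
```

```text
[ 0.48645612 -0.18097549  0.12186729] [[ 4.63609308e-01  8.86039276e-01  9.00868993e-04]
 [ 8.86039370e-01 -4.63609799e-01  4.35294701e-04]
 [ 8.03339895e-04  5.96398719e-04 -9.99999499e-01]]
```

View pics/wrist1.png

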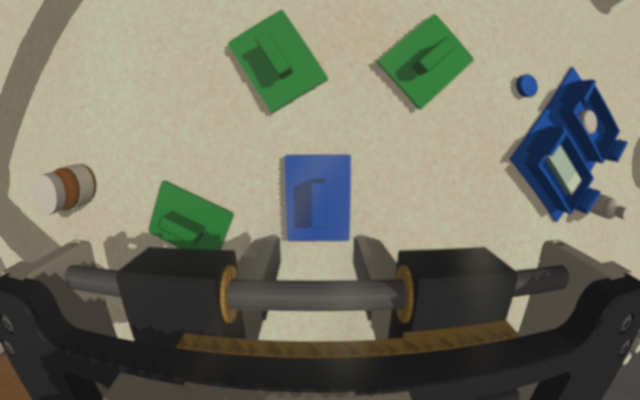

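View pics/scene1.png

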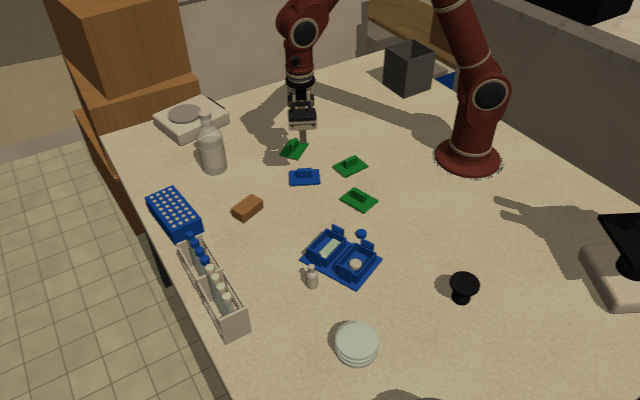

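The wrist view shows the whole lid at (285–350, 155–240), with green lids around it at (278,60), (425,60) and (190,215). I'll measure its pose now.

```bash
python3 - <<'E'
from h import *
d=load('wrist'); s=bot.state(); R=np.array(s['eef_rot']); p=np.array(s['position'])
for c in comps(blue(d)):
    x,y,w,h=cv2.boundingRect(c)
    if not(280<x<300 and c.sum()>2000): continue
    k=max(cv2.findContours(c,0,1)[0],key=cv2.contourArea)[:,0]
    P=np.array([planef(d,*map(float,q),.011)[:2] for q in k])
    (cx,cy),(a,b),an=cv2.minAreaRect((P*1000).astype(np.float32)); print('wrist',cx,cy,a,b,an)
    D=np.array([cx/1000,cy/1000,.015])-p; print('tool units',R.T@D/.03,'tool x ang',np.degrees(np.arctan2(R[1,0],R[0,0])))
for n in('scene','side'):
    d=load(n)
    for c in comps(blue(d)):
        k=max(cv2.findContours(c,0,1)[0],key=cv2.contourArea)[:,0]
        P=np.array([plane(d,*map(float,q),.011)[:2] for q in k])
        (cx,cy),(a,b),an=cv2.minAreaRect((P*1000).astype(np.float32))
        if abs(cx-484)<30 and abs(cy+183)<30 or abs(cx-570)<60 and abs(cy-140)<60: print(n,cx,cy,a,b,an)
# rib top face via brightness: dump hsv crop values
d=load('wrist'); cv2.imwrite('pics/lidcrop.png',cv2.resize(cv2.cvtColor(d['frame'][140:255,265:370],cv2.COLOR_RGB2BGR),None,fx=5,fy=5,interpolation=2))
E
```

```text
wrist 484.6487121582031 -181.67041015625 62.381717681884766 87.53862762451172 63.60151290893555
tool units [-0.05131678 -0.04476655  3.56217676] tool x ang 62.37973441928795
scene 482.24945068359375 -185.08795166015625 77.86554718017578 88.14543151855469 63.06717300415039
scene 544.064453125 129.540283203125 183.65151977539062 176.3538360595703 23.122432708740234
side 585.4522094726562 156.83338928222656 187.34933471679688 202.4103546142578 22.933570861816406
side 485.63140869140625 -181.78250122070312 74.95980072021484 88.03136444091797 62.77855682373047
```

View pics/lidcrop.png

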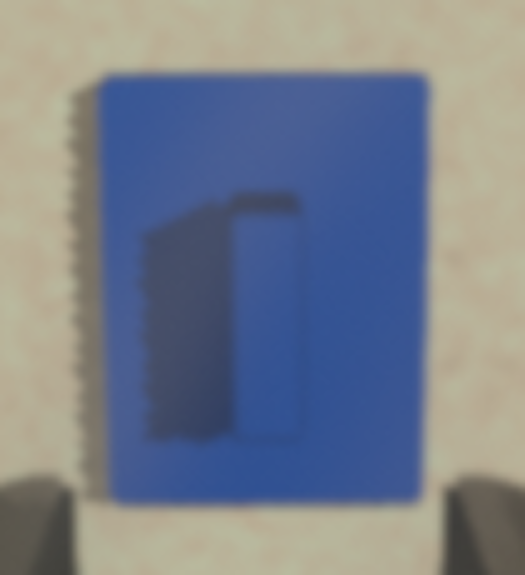

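The lid is 62.4×87.5 mm at 1 mm per pixel, which agrees with 66×91, and its offset from the tool is under 2 mm. Now I'll descend, then close.

Call:
send_rows(
  plan=[
    [[45, 0, 0, 1.2, -0.2], [45, -0.05, -0.05, 2.4, -0.2], [45, -0.05, -0.05, 3.2, -0.2], [45, -0.05, -0.05, 3.55, -0.2], [45, -0.05, -0.05, 3.55, -0.2]],
  ],
  squeeze=50,
)

```text
time_s: 1.55
position: [0.4831, -0.1809, 0.0135]
eef_rot: [[0.446, 0.895, -0.003], [0.895, -0.446, 0.001], [-0.0, -0.004, -1.0]]
contact_force: [-0.2, 0.4, 0.5]
gripper_width: 0.042
```

Call:
send_rows(
  plan=[
    [[0, 0, 0, 0, 0], [0, 0, 0, 0, 0], [0, 0, 0, 0, 0], [0, 0, 0, 0, 0], [0, 0, 0, 0, 0]],
  ],
)

```text
time_s: 1.97
position: [0.4844, -0.1824, 0.0161]
eef_rot: [[0.446, 0.895, 0.002], [0.895, -0.446, -0.001], [0.0, 0.002, -1.0]]
contact_force: [-1.0, 0.7, 0.0]
gripper_width: 0.0129
```

Call:
send_rows(
  plan=[
    [[0, 0, 0, -0.5, 0], [0, 0, 0, -1.3, 0], [0, 0, 0, -2.4, 0], [0, 0, 0, -3.4, 0], [0, 0, 0, -4.0, 0]],
  ],
)

```text
time_s: 2.38
position: [0.4852, -0.1824, 0.1386]
eef_rot: [[0.446, 0.895, 0.005], [0.895, -0.446, -0.002], [0.001, 0.005, -1.0]]
contact_force: [-0.2, -0.1, 0.1]
gripper_width: 0.0003
```

```bash
python3 - <<'E'
from h import *
cam('wrist','wrist2.png')
s=bot.state(); p=s['position'];R=np.array(s['eef_rot']); print(p,s['contact_force'],s['gripper_width'],s['joint_pos'])
t=np.array([.545,.02,.14])
print(R.T@(t-p)/.03, np.degrees(np.arctan2(R[1,0],R[0,0])))
E
```

```text
[ 0.48711196 -0.1830129   0.14107392] [ 1.31195572 -0.03487183  1.44099091] 0.000422829555932529 [ 0.53405802  0.48157785 -0.31662278  1.86008991  0.19986108  0.82000504
  1.22358394]
[ 6.91658854 -1.295408    0.03097546] 63.479976650464465
```

View pics/wrist2.png

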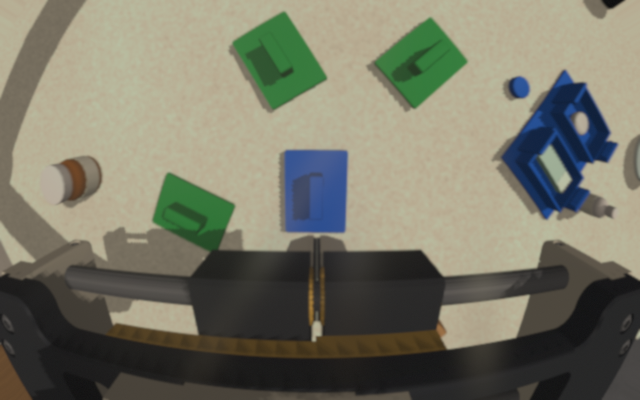

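The fingers closed on nothing: width 0.4 mm, and the lid is still on the bench at (316,190). I'll re-measure it to see why.

```bash
python3 - <<'E'
from h import *
for n in('scene','side'): cam(n,n+'2.png')
for n in('wrist','scene','side'):
    d=load(n); f=planef if n=='wrist' else plane
    for c in comps(blue(d)):
        k=max(cv2.findContours(c,0,1)[0],key=cv2.contourArea)[:,0]
        P=np.array([f(d,*map(float,q),.011)[:2] for q in k])
        (cx,cy),(a,b),an=cv2.minAreaRect((P*1000).astype(np.float32))
        if abs(cx-484)<30 and abs(cy+183)<30: print(n,cx,cy,a,b,an)
d=load('wrist'); K=np.array([[d['fx'],0,d['cx']],[0,d['fy'],d['cy']],[0,0,1.]])
s=bot.state()
R=np.array(s['eef_rot']); p=np.array(s['position'])
for off in (0,-.019):
  q=p+R[:,2]*off
  print(cv2.fisheye.projectPoints(q.reshape(1,1,3),np.array(d['rvec'],float).reshape(3,1),np.array(d['tvec'],float).reshape(3,1),K,np.zeros(4))[0].ravel())
for n in('scene','side'): print(n,proj(load(n),p),proj(load(n),p-R[:,2]*.019))
b=lambda f:cv2.cvtColor(f,cv2.COLOR_RGB2BGR)
a=cv2.resize(b(load('scene')['frame'][80:200,240:360]),None,fx=3,fy=3,interpolation=2)
c=cv2.resize(b(load('side')['frame'][150:270,290:410]),None,fx=3,fy=3,interpolation=2)
cv2.imwrite('pics/crop3.png',np.hstack([a,c]))
E
```

```text
wrist 484.8990173339844 -181.9787139892578 63.18684768676758 87.7909164428711 63.00971221923828
scene 482.4488830566406 -184.6953887939453 76.98490905761719 88.14543151855469 63.06717300415039
side 485.63140869140625 -181.78250122070312 74.95980072021484 88.03136444091797 62.77855682373047
[314.06822745 229.64325629]
[313.85744816 239.28242128]
scene (np.float64(302.19982127622063), np.float64(142.23630309313143)) (np.float64(301.99570096541765), np.float64(136.64908694028088))
side (np.float64(339.8245658047628), np.float64(204.65210064377362)) (np.float64(340.0888628291268), np.float64(197.77386357016724))
```

View pics/crop3.png

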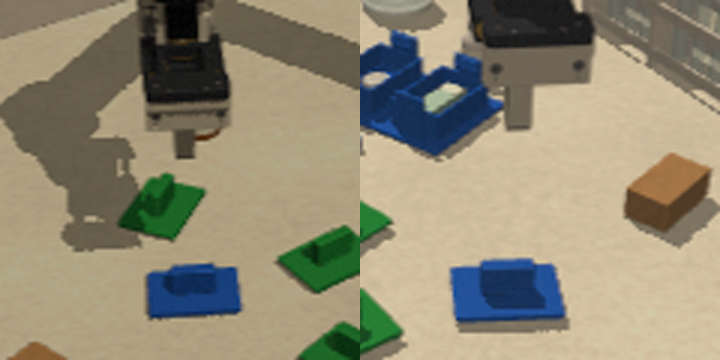

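The fingertips appear higher in both outside views than the reported TCP projects: about 10 px in scene and 12 px in side. I'll triangulate the real tip.

```bash
python3 - <<'E'
from h import *
def tri(a,b):
    A=[];B=[]
    for c,r in (a,b):
        r=r/np.linalg.norm(r);M=np.eye(3)-np.outer(r,r);A.append(M);B.append(M@c)
    x=np.linalg.lstsq(np.vstack(A),np.hstack(B),rcond=None)[0]
    print(x,[np.linalg.norm((np.eye(3)-np.outer(r,r)/(r@r))@(x-c))*1000 for c,r in(a,b)])
S,D=load('scene'),load('side')
print('tip');tri(ray(S,301.7,132.3),ray(D,342.7,192.7))
s=bot.state();print(s['position'],s['time_s'])
# rib top far corners check: top edge mid lid
print('rib top');tri(ray(S,304,168.3),ray(D,339.5,236.8))
d=load('wrist'); R=cv2.Rodrigues(np.array(d['rvec'],float))[0]; print('wristcam',-R.T@np.array(d['tvec']).ravel())
b=lambda f:cv2.cvtColor(f,cv2.COLOR_RGB2BGR)
a=cv2.resize(b(S['frame'][90:150,270:330]),None,fx=6,fy=6,interpolation=0)
c=cv2.resize(b(D['frame'][150:210,310:370]),None,fx=6,fy=6,interpolation=0)
cv2.imwrite('pics/crop4.png',np.hstack([a,c]))
E
```

```text
tip
[ 0.48661201 -0.18479484  0.16995055] [np.float64(2.523216467918348), np.float64(2.5232164679185005)]
[ 0.48471207 -0.18254866  0.13677857] 2.5333
rib top
[ 0.48431309 -0.18369206  0.04251453] [np.float64(2.305868821919352), np.float64(2.305868821919453)]
wristcam [ 0.42557827 -0.1514475   0.33572894]
```

View pics/crop4.png

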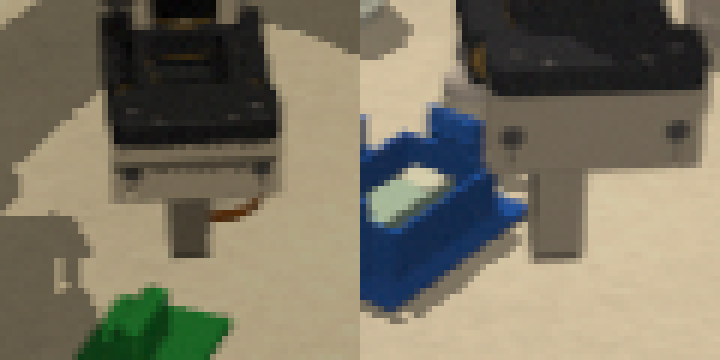

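```bash
python3 - <<'E'
from h import *
a=cv2.imread('pics/scene0.png')[100:200,220:330];c=cv2.imread('pics/side0.png')[70:170,310:420]
cv2.imwrite('pics/crop5.png',np.hstack([cv2.resize(a,None,fx=3.6,fy=3.6,interpolation=0),cv2.resize(c,None,fx=3.6,fy=3.6,interpolation=0)]))
for n in('scene','side'): print(n,[np.round(proj(load(n),[.6493+dx,0,.1867+dz])) for dx in(-.0465,.0465) for dz in (0,.03)])
E
```

```text
scene [array([297., 178.]), array([297., 168.]), array([263., 192.]), array([262., 182.])]
side [array([340., 146.]), array([340., 136.]), array([367., 139.]), array([368., 129.])]
```

View pics/crop5.png

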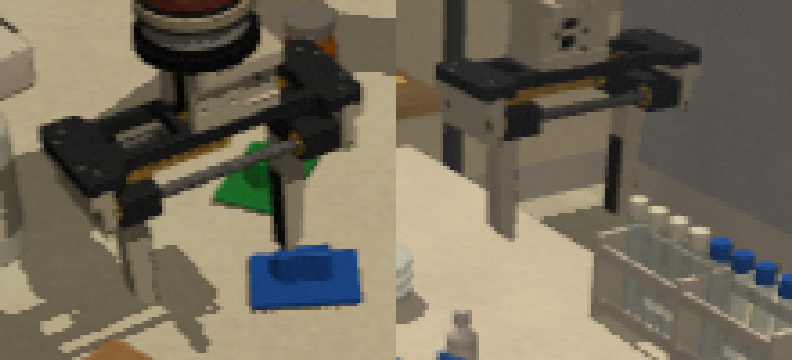

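The initial views show the same thing: the real tips sit about 30 mm above the reported TCP, both open and shut. So my descent stopped above the rib, and nothing was touched. I'll re-open, go lower using that offset, and check.

Call:
send_rows(
  plan=[
    [[45, 0, 0, 0.6, 0], [45, 0, 0, 1.3, 0], [45, 0, 0, 1.6, 0], [45, 0, 0, 1.6, 0], [45, 0, 0, 1.6, 0]],
  ],
  squeeze=50,
)

```text
time_s: 2.95
position: [0.4829, -0.1818, 0.0861]
eef_rot: [[0.446, 0.895, -0.003], [0.895, -0.446, 0.001], [-0.0, -0.003, -1.0]]
contact_force: [-0.6, 0.5, -1.0]
gripper_width: 0.0292
```

Call:
send_rows(
  plan=[
    [[45, 0, 0, 0.9, 0], [45, 0, 0, 1.8, 0], [45, 0, 0, 2.6, 0], [45, 0, 0, 3.1, 0], [45, 0, 0, 3.1, 0]],
  ],
)

```text
time_s: 3.37
position: [0.4822, -0.1815, -0.008]
eef_rot: [[0.446, 0.895, -0.004], [0.895, -0.446, 0.001], [-0.001, -0.005, -1.0]]
contact_force: [0.1, -0.6, -0.0]
gripper_width: 0.0416
```

```bash
python3 - <<'E'
from h import *
for n in('scene','side'): cam(n,n+'3.png')
s=bot.state(); print(s['position'],s['contact_force'],s['gripper_width'])
b=lambda f:cv2.cvtColor(f,cv2.COLOR_RGB2BGR)
a=cv2.resize(b(load('scene')['frame'][110:200,255:345]),None,fx=4.4,fy=4.4,interpolation=2)
c=cv2.resize(b(load('side')['frame'][180:270,295:385]),None,fx=4.4,fy=4.4,interpolation=2)
cv2.imwrite('pics/crop6.png',np.hstack([a,c]))
E
```

```text
[ 0.4843263  -0.18209956 -0.00546457] [ 0.25507104 -0.63685784 -0.15593967] 0.041805028121782585
```

View pics/crop6.png

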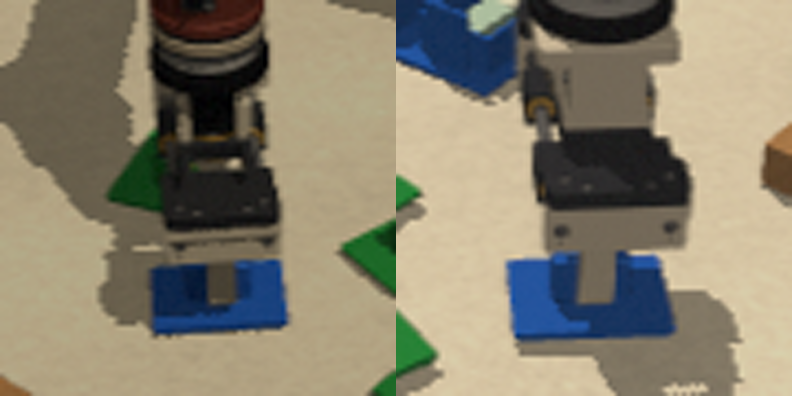

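The fingers now straddle the rib. I'll go 8 mm lower and close with time to settle.

Call:
send_rows(
  plan=[
    [[45, 0, 0, 0.15, 0], [45, 0, 0, 0.27, 0], [0, 0, 0, 0.27, 0], [0, 0, 0, 0.27, 0], [0, 0, 0, 0.27, 0]],
  ],
  squeeze=50,
)

```text
time_s: 3.88
position: [0.484, -0.1822, -0.0136]
eef_rot: [[0.446, 0.895, 0.001], [0.895, -0.446, -0.0], [0.0, 0.001, -1.0]]
contact_force: [0.4, -1.0, 0.5]
gripper_width: 0.026
```

Call:
send_rows(
  plan=[
    [[0, 0, 0, 0, 0], [0, 0, 0, 0, 0], [0, 0, 0, 0, 0], [0, 0, 0, 0, 0], [0, 0, 0, 0, 0]],
  ],
)

```text
time_s: 4.3
position: [0.4838, -0.1823, -0.0138]
eef_rot: [[0.446, 0.895, 0.0], [0.895, -0.446, -0.0], [-0.0, 0.0, -1.0]]
contact_force: [-0.0, -0.0, 2.0]
gripper_width: 0.0139
```

Width is 13.9 mm, which matches the 14 mm rib. I'll lift.

Call:
send_rows(
  plan=[
    [[0, 0, 0, 0, 0], [0, 0, 0, -0.5, 0], [0, 0, 0, -1.3, 0], [0, 0, 0, -2.4, 0], [0, 0, 0, -3.4, 0]],
  ],
)

```text
time_s: 4.72
position: [0.4828, -0.1816, 0.0883]
eef_rot: [[0.446, 0.895, -0.002], [0.895, -0.446, 0.001], [0.0, -0.003, -1.0]]
contact_force: [1.0, -0.3, -2.0]
gripper_width: 0.0138
```

```bash
python3 - <<'E'
from h import *
cam('wrist','wrist4.png'); cam('side','side4.png')
s=bot.state(); p=s['position'];R=np.array(s['eef_rot']); print(p,s['contact_force'],s['gripper_width'])
t=np.array([.5844,.0982,.09])
print(R.T@(t-p)/.03, np.degrees(np.arctan2(R[1,0],R[0,0])))
E
```

```text
[ 0.48705325 -0.18276816  0.09184674] [ 0.50258742 -0.83529112 -1.58705562] 0.013509039866527645
[ 9.82939783 -1.2752474   0.06599184] 63.502043400200854
```

View pics/wrist4.png

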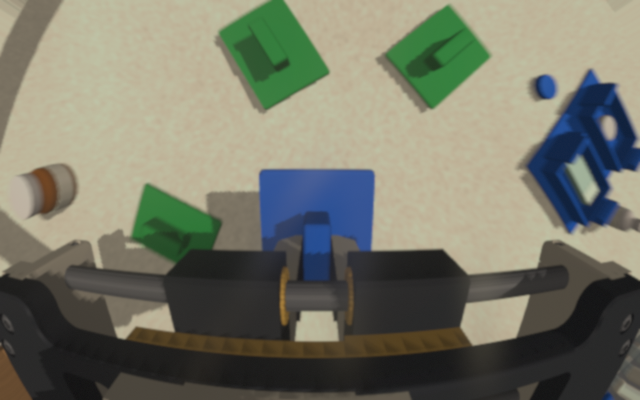

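View pics/side4.png

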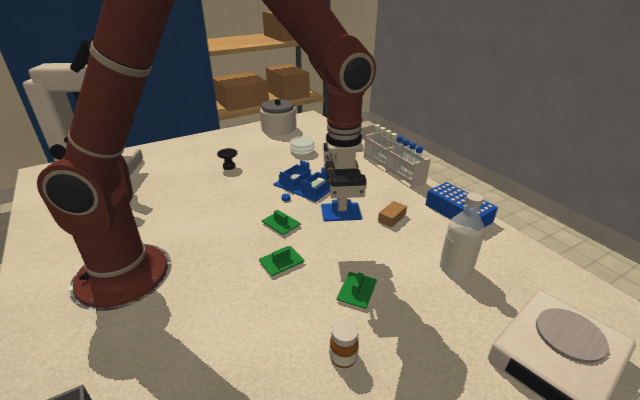

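The lid is held (width 13.5 mm, load about 1.6 N). I'll carry it towards box_a while turning, and look at the box on the way.

Call:
send_rows(
  plan=[
    [[0, 0.9, -0.1, 0, -1.2], [0, 1.9, -0.2, 0, -2.4], [0, 2.9, -0.3, 0, -3.6], [0, 3.8, -0.4, 0, -4.8], [0, 4.5, -0.5, 0, -5.8]],
  ],
)

```text
time_s: 5.23
position: [0.5302, -0.0516, 0.0866]
eef_rot: [[-0.051, 0.999, -0.002], [0.999, 0.051, 0.002], [0.002, -0.002, -1.0]]
contact_force: [1.1, -0.4, -1.4]
gripper_width: 0.0136
```

```bash
python3 - <<'E'
from h import *
for n in('wrist','scene','side'): cam(n,n+'5.png')
s=bot.state(); print(s['position'],s['eef_rot'],s['gripper_width'])
E
```

```text
[ 0.52984811 -0.05218016  0.08660242] [[-0.0471971   0.99888281 -0.00235757]
 [ 0.99888378  0.04720138  0.00179415]
 [ 0.00190342 -0.00227026 -0.99999561]] 0.013911863478792216
```

View pics/wrist5.png

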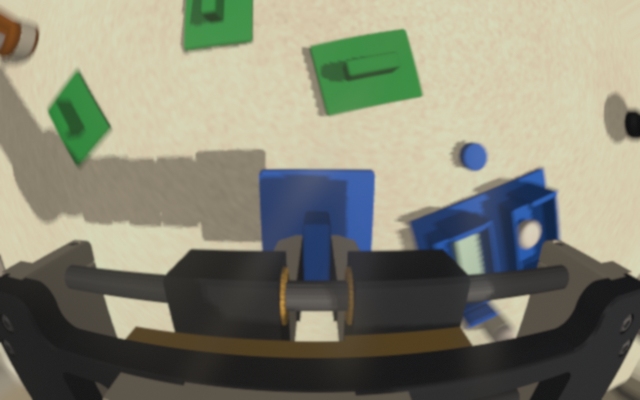

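View pics/side5.png

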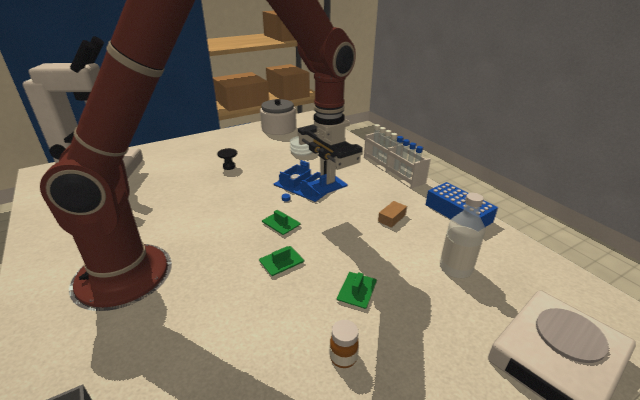

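The wrist view shows the held lid at (317,215), square in the hand, with the base at the right (480,250). I'll fit the base edges in the first wrist picture (full view) for box_a's pose, and cross-check with the other views.

```bash
cat > base.py <<'E'
from h import *
d=load('wrist'); s=bot.state()
# camera pose in tool frame, from now; carried to start
Rn=np.array(s['eef_rot']);pn=np.array(s['position'])
Rc=cv2.Rodrigues(np.array(d['rvec'],float))[0];C=-Rc.T@np.array(d['tvec']).ravel()
off=Rn.T@(C-pn);Rt=Rc@Rn; print('cam in tool',off)
R0=np.array([[1,0,-.00197],[0,-1,0],[-.00197,0,-1]]);p0=np.array([.64933,0,.18667])
C0=p0+R0@off; print('start cam',C0,'known [0.65095 0.0678 0.38399]')
C0=np.array([0.65095305,0.06779913,0.38398533])
Rc0=Rt@R0.T; d0=dict(d); d0['rvec']=cv2.Rodrigues(Rc0)[0]; d0['tvec']=-Rc0@C0
d0['frame']=cv2.cvtColor(cv2.imread('pics/wrist0.png'),cv2.COLOR_BGR2RGB)
print(planef(d0,269,0,.006),planef(d0,321,115,.006),'exp .5909 .24, .6558 .0872')
m=max(comps(blue(d0)),key=lambda c:c.sum())
k=max(cv2.findContours(m,0,1)[0],key=cv2.contourArea)[:,0]
def fit(sel,z):
    P=np.array([planef(d0,*map(float,q),z)[:2] for q in sel]);
    l=cv2.fitLine((P*1000).astype(np.float32),cv2.DIST_HUBER,0,.01,.01).ravel(); return l
def seg(a,b,tol=3):
    a=np.array(a,float);b=np.array(b,float);u=(b-a)/np.linalg.norm(b-a);n=np.array([-u[1],u[0]])
    return np.array([q for q in k if abs((q-a)@n)<tol and 5<(q-a)@u<np.linalg.norm(b-a)-5])
A=seg((269,0),(321,115));B=seg((240,150),(321,115)); print(len(A),len(B))
la,lb=fit(A,.006),fit(B,.006)
print('+x edge',la,np.degrees(np.arctan2(la[1],la[0])),'-y edge',lb,np.degrees(np.arctan2(lb[1],lb[0])))
M=np.array([la[:2],-lb[:2]]).T; t=np.linalg.solve(M,lb[2:]-la[2:]); c=la[2:]+t[0]*la[:2]; print('corner',c)
for yaw in (22.5,23,23.5):
    y=np.radians(yaw);R=np.array([[np.cos(y),-np.sin(y)],[np.sin(y),np.cos(y)]])
    st=c+R@np.array([-62,86]); print(yaw,'station',st,'box_a',st+R@[0,-44])
# slides: pale region
h=cv2.cvtColor(d0['frame'],cv2.COLOR_RGB2HSV)[60:140,210:310]
E
python3 base.py; python3 - <<'E'
import cv2
cv2.imwrite('pics/w0c.png',cv2.resize(cv2.imread('pics/wrist0.png')[60:160,200:330],None,fx=6,fy=6,interpolation=2))
E
```

```text
cam in tool [ 0.00106536 -0.06537577 -0.19744431]
start cam [0.65078433 0.06537577 0.38411221] known [0.65095 0.0678 0.38399]
[0.59007738 0.23957332 0.006     ] [0.65553726 0.0870496  0.006     ] exp .5909 .24, .6558 .0872
106 73
+x edge [ 3.9273596e-01 -9.1965127e-01  6.2430420e+02  1.6024756e+02] -66.87515 -y edge [9.2666495e-01 3.7588838e-01 6.0647040e+02 6.6629440e+01] 22.07923
corner [655.7476    86.618034]
22.5 station [565.55631343 142.34530135] box_a [582.39438445 101.69460192]
23 station [565.07344166 141.55612179] box_a [582.26561132 101.05390824]
23.5 station [564.59747509 140.76275849] box_a [582.14243412 100.41211521]
```

View pics/w0c.png

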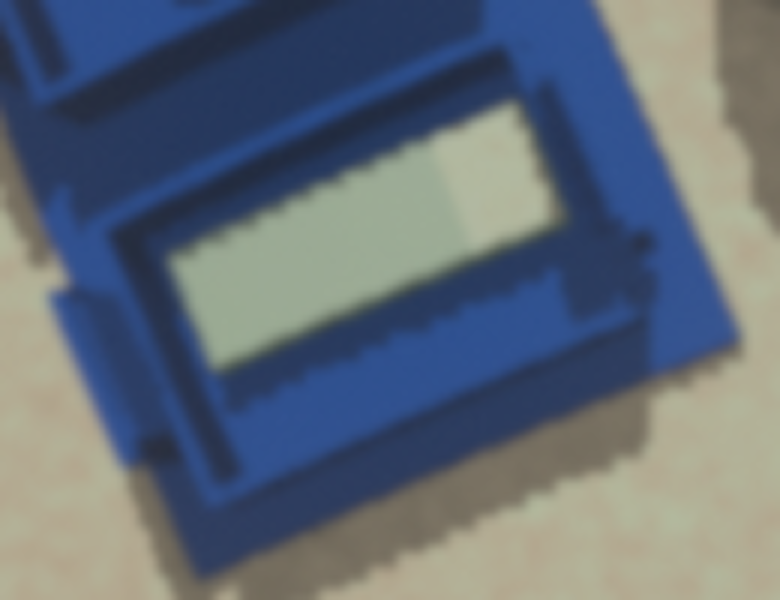

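```bash
cat >> base.py <<'E'
print('--- rim')
pts=[np.array(planef(d0,200+a/6-.4,60+b/6-.4,.035)[:2])*1000 for a,b in((213,507),(650,318),(510,40),(83,228))]
for q in pts: print(q)
print('mean',np.mean(pts,0),[np.linalg.norm(pts[i]-pts[(i+1)%4]) for i in range(4)])
E
python3 base.py | sed -n '/rim/,$p'
python3 - <<'E'
import cv2,numpy as np
a=cv2.imread('pics/scene0.png')[220:295,295:385];b=cv2.imread('pics/side0.png')[155:205,270:340]
cv2.imwrite('pics/sc0c.png',cv2.resize(a,None,fx=8,fy=8,interpolation=2)); cv2.imwrite('pics/sd0c.png',cv2.resize(b,None,fx=10,fy=10,interpolation=2))
E
```

```text
--- rim
[556.99215883  54.00735767]
[640.64843612  88.24653534]
[614.3367536  141.94582213]
[531.32798654 109.51886992]
mean [585.82633377  98.42964626] [np.float64(90.39189132371094), np.float64(59.798980250165464), np.float64(89.11768982289908), np.float64(61.156992493970144)]
```

View pics/sc0c.png

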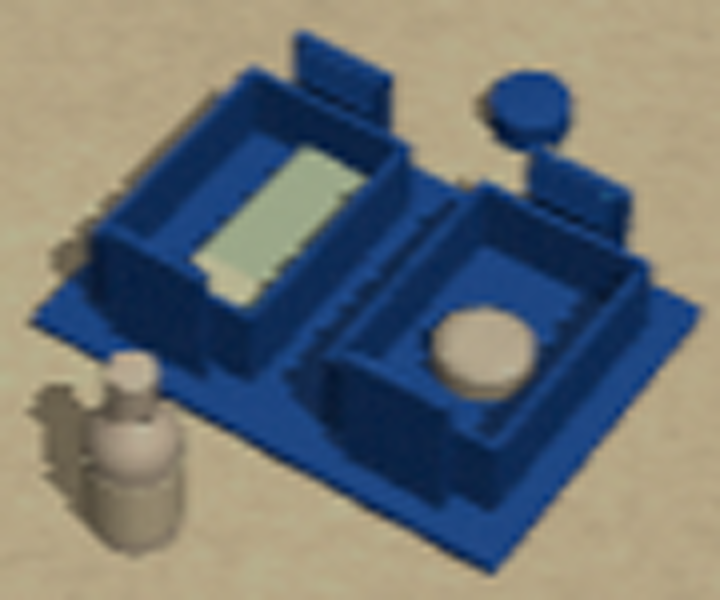

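View pics/sd0c.png

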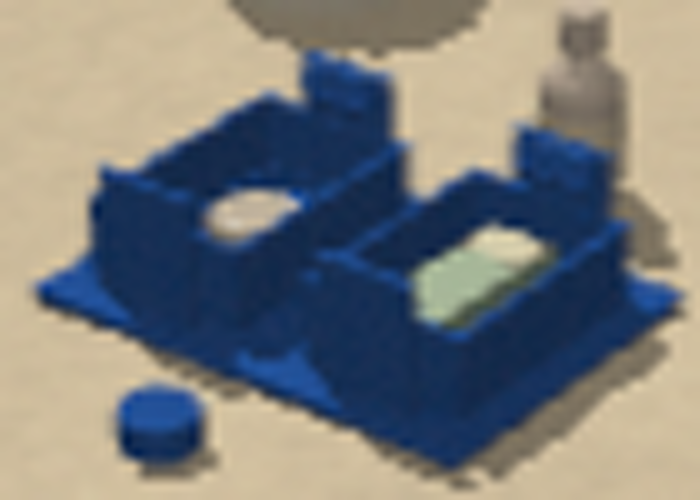

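```bash
python3 - <<'E'
from h import *
S,D=load('scene'),load('side')
def go(n,d,o,sc,pp,z):
    P=[plane(d,o[0]+a/sc-.5+.5/sc,o[1]+b/sc-.5+.5/sc,z)[:2]*1000 for a,b in pp]
    print(n,np.round(P,1).tolist(),'mean',np.mean(P,0).round(1),[round(float(np.linalg.norm(P[i]-P[i-1])),1) for i in range(4)])
go('scene rim a',S,(295,220),8,((248,68),(410,152),(247,325),(93,236)),.035)
go('side rim a',D,(270,155),10,((318,252),(470,172),(630,228),(458,338)),.035)
# base: scene corners
go('scene base(+x-y,+x+y,-x+y)',S,(295,220),8,((28,320),(493,575),(705,308)),.006)
go('side base(-x+y,+x-y,-x-y)',D,(270,155),10,((36,290),(686,293),(452,468)),.005)
E
```

```text
scene rim a [[556.0, 52.9], [532.6, 111.8], [614.5, 145.0], [635.6, 88.9]] mean [584.7  99.6] [87.3, 63.4, 88.4, 60.0]
side rim a [[546.0, 122.7], [613.7, 143.9], [638.8, 86.4], [557.6, 55.5]] mean [589.  102.1] [68.2, 70.9, 62.7, 86.8]Traceback (most recent call last):
  File "<stdin>", line 9, in <module>
  File "<stdin>", line 5, in go
IndexError: list index out of range
```

```bash
python3 - <<'E'
from h import *
d=load('wrist'); s=bot.state(); R=np.array(s['eef_rot']); p=np.array(s['position']); print(p)
z=p[2]+.0138+.011
for u,v in((265,169),(317,169),(369,169),(259.5,200),(374.5,200)): print(u,v,(R.T@(planef(d,u,v,z)-p))*1000)
t=np.array([.585,.0995,p[2]]); print(R.T@(t-p)/.03,np.degrees(np.arctan2(R[1,0],R[0,0])))
E
```

```text
[ 0.52984811 -0.05218016  0.08660242]
265 169 [-27.97942236 -44.01034827 -24.7534503 ]
317 169 [  1.42806242 -43.92484938 -24.6976693 ]
369 169 [ 30.86837925 -44.24841432 -24.64089713]
259.5 200 [-31.73227947 -26.01895889 -24.80143893]
374.5 200 [ 34.79078626 -26.2687497  -24.67424981]
[4.96359478e+00 2.07499282e+00 4.73706094e-03] 92.70520461816604
```

Call:
send_rows(
  plan=[
    [[0, 1.2, 0.5, 0, -1.0], [0, 2.4, 1.0, 0, -2.0], [0, 3.6, 1.5, 0, -3.0], [0, 4.5, 1.87, 0, -3.7], [0, 4.95, 2.05, 0, -4.05]],
  ],
)

```text
time_s: 5.8
position: [0.5856, 0.1002, 0.0871]
eef_rot: [[-0.391, 0.92, -0.001], [0.92, 0.391, 0.003], [0.003, 0.0, -1.0]]
contact_force: [0.4, 1.0, -1.1]
gripper_width: 0.0134
```

Call:
send_rows(
  plan=[
    [[0, 0, 0, 0.3, 0], [0, 0, 0, 0.6, 0], [0, 0, 0, 0.7, 0], [0, 0, 0, 0.7, 0], [0, 0, 0, 0.7, 0]],
  ],
)

```text
time_s: 6.22
position: [0.5848, 0.0935, 0.0661]
eef_rot: [[-0.383, 0.924, -0.002], [0.924, 0.383, -0.002], [-0.001, -0.003, -1.0]]
contact_force: [0.5, 0.7, -1.1]
gripper_width: 0.0137
```

```bash
cat > look.py <<'E'
from h import *
import sys
i=sys.argv[1]
for n in('wrist','scene','side'): cam(n,n+i+'.png')
s=bot.state(); R=np.array(s['eef_rot']); p=np.array(s['position']); print(s['time_s'],p,s['contact_force'],s['moment'],s['gripper_width'],np.degrees(np.arctan2(R[1,0],R[0,0])))
t=np.array([.5841,.0991,p[2]]); print(R.T@(t-p)/.03)
b=lambda f:cv2.cvtColor(f,cv2.COLOR_RGB2BGR)
a=cv2.resize(b(load('scene')['frame'][200:300,290:390]),None,fx=4,fy=4,interpolation=2)
c=cv2.resize(b(load('side')['frame'][120:220,260:360]),None,fx=4,fy=4,interpolation=2)
cv2.imwrite('pics/c%s.png'%i,np.hstack([a,c]))
E
python3 look.py 6
```

```text
6.3667 [0.58570981 0.09545002 0.06729973] [-0.087438    0.53049345 -0.67358854] [ 0.11050427 -0.04199071  0.02965514] 0.013692291587558322 112.6540692652716
[ 1.32947159e-01 -2.65870457e-03 -6.95438675e-05]
```

View pics/c6.png

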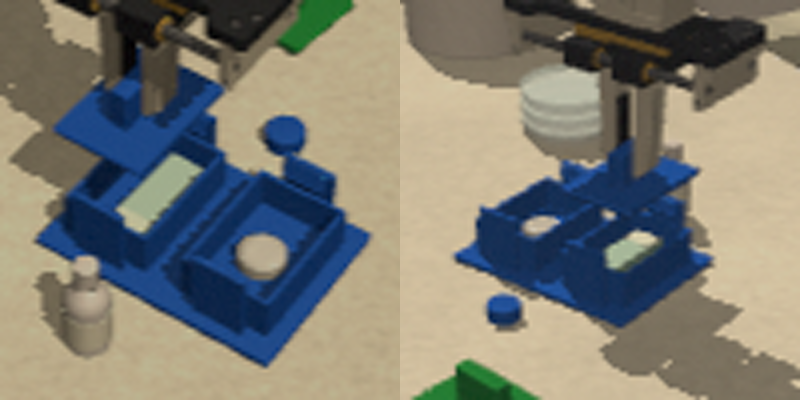

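View pics/wrist6.png

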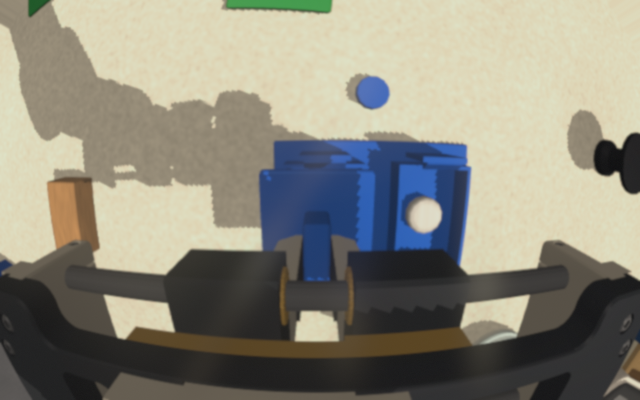

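The lid is parallel to the base and above box_a. I'll correct 4 mm along tool x and lower to just above the rim.

Call:
send_rows(
  plan=[
    [[0, 0.07, 0, 0.2, -0.05], [0, 0.13, 0, 0.5, -0.05], [0, 0.13, 0, 0.8, -0.05], [0, 0.13, 0, 1.0, -0.05], [0, 0.13, 0, 1.0, -0.05]],
  ],
)

```text
time_s: 6.78
position: [0.5824, 0.0996, 0.0348]
eef_rot: [[-0.391, 0.92, -0.004], [0.92, 0.391, -0.001], [0.001, -0.004, -1.0]]
contact_force: [-0.5, 0.6, -2.1]
gripper_width: 0.0134
```

```bash
python3 look.py 7
```

```text
6.9333 [0.58404828 0.10017806 0.03677338] [ 0.50273292  1.03708441 -2.31200606] [ 0.13237725 -0.03798162 -0.03009544] 0.013485603467882315 113.00793805969835
[-3.37505145e-02 -1.24586302e-02 -3.41436155e-06]
```

View pics/c7.png

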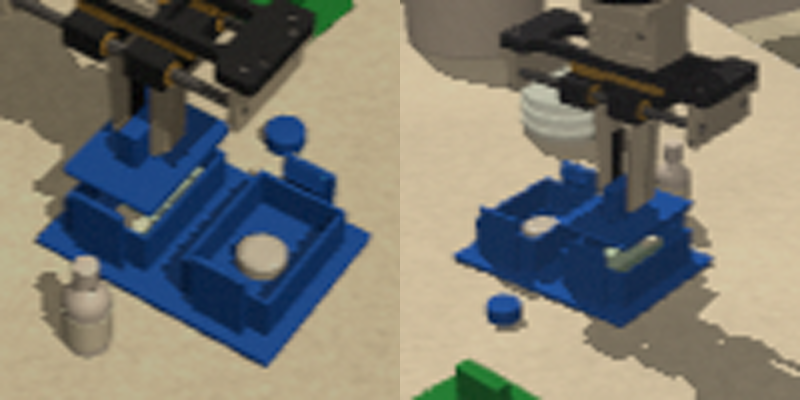

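View pics/wrist7.png

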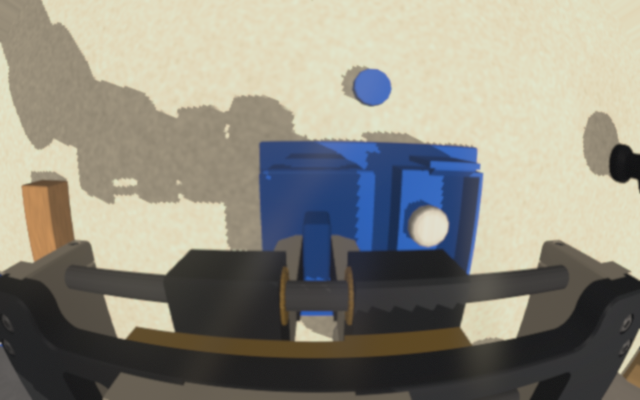

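```bash
python3 - <<'E'
from h import *
d=load('wrist'); s=bot.state(); R=np.array(s['eef_rot']); p=np.array(s['position'])
f=lambda u,v,z:print(u,v,((R.T@(planef(d,u,v,z)-p))*1000)[:2].round(1))
print('lid');[f(*q,p[2]+.0248) for q in((265,170),(317,169.5),(259.7,200),(374,200))]
print('base');[f(*q,.006) for q in((260.5,150),(476.5,155),(300,142),(440,147))]
cv2.imwrite('pics/w7c.png',cv2.resize(cv2.cvtColor(d['frame'][130:260,250:490],cv2.COLOR_RGB2BGR),None,fx=3.3,fy=3.3,interpolation=2))
E
```

```text
lid
265 170 [-28.5 -45.7]
317 169.5 [  0.6 -45.8]
259.7 200 [-32.1 -28.5]
374 200 [ 33.2 -28.5]
base
260.5 150 [-40.9 -53.9]
476.5 155 [128.4 -53.6]
300 142 [-11.7 -59.3]
440 147 [ 95.1 -58.2]
```

View pics/w7c.png

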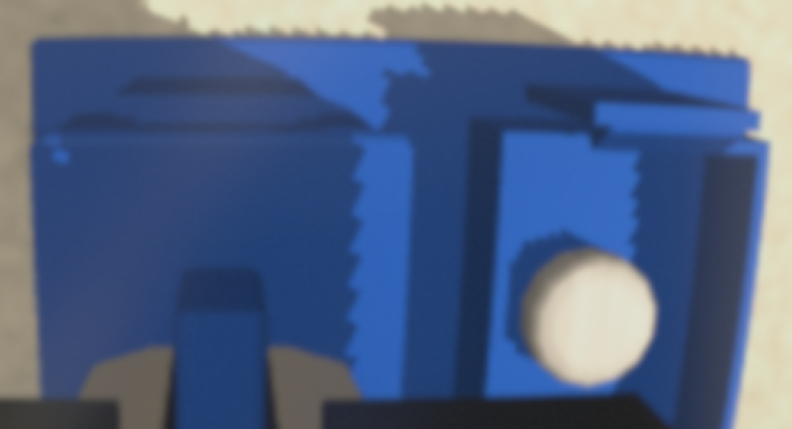

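Measured in the same camera, the lid is within about 1 mm (tool x) and 2 mm (tool y) of box_a's centre. I'll make a small correction and continue down to just before the ramps.

Call:
send_rows(
  plan=[
    [[0, -0.03, 0.04, 0.0, 0], [0, -0.03, 0.04, 0.1, 0], [0, -0.03, 0.04, 0.2, 0], [0, -0.03, 0.04, 0.3, 0], [0, -0.03, 0.04, 0.3, 0]],
  ],
)

```text
time_s: 7.35
position: [0.5849, 0.0995, 0.0272]
eef_rot: [[-0.391, 0.921, -0.001], [0.921, 0.391, -0.0], [0.0, -0.001, -1.0]]
contact_force: [-0.1, 1.0, -1.7]
gripper_width: 0.0137
```

Call:
send_rows(
  plan=[
    [[0, 0, 0, 0.04, 0], [0, 0, 0, 0.08, 0], [0, 0, 0, 0.12, 0], [0, 0, 0, 0.12, 0], [0, 0, 0, 0.12, 0]],
  ],
)

```text
time_s: 7.77
position: [0.5851, 0.0995, 0.0247]
eef_rot: [[-0.391, 0.92, -0.0], [0.92, 0.391, -0.0], [-0.0, -0.001, -1.0]]
contact_force: [-2.7, -1.5, 2.9]
gripper_width: 0.0139
```

```bash
python3 look.py 8
```

```text
7.9167 [0.58526175 0.09959095 0.0245977 ] [-3.18213024 -0.89336765  3.53668992] [-0.00181632  0.47476217  0.0084828 ] 0.013396694537956787 112.99892104070818
[ 6.62767443e-05 -4.20408732e-02  1.13488626e-05]
```

View pics/c8.png

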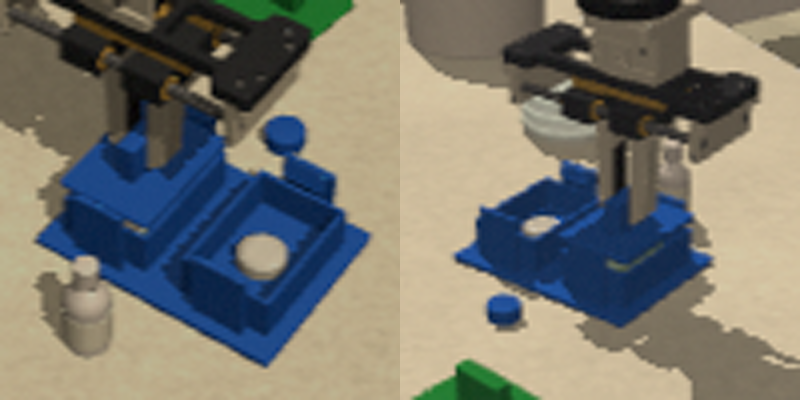

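Contact force is (−3.2, −0.9, +3.5) N, so the +x ramp is met first and the lid sits about 1.7 mm too far along +x. I'll shift back along −tool y and check for symmetry.

Call:
send_rows(
  plan=[
    [[0, 0, -0.03, 0, 0], [0, 0, -0.06, 0, 0], [0, 0, -0.06, 0.04, 0], [0, 0, -0.06, 0.08, 0], [0, 0, -0.06, 0.08, 0]],
  ],
)

```text
time_s: 8.33
position: [0.5853, 0.0997, 0.0231]
eef_rot: [[-0.391, 0.92, 0.003], [0.92, 0.391, 0.001], [-0.0, 0.003, -1.0]]
contact_force: [-0.8, -1.1, 7.1]
gripper_width: 0.0136
```

The lateral force is nearly gone and the vertical force is 7 N. I'll press on down in small steps.

Call:
send_rows(
  plan=[
    [[0, 0, 0, 0.03, 0], [0, 0, 0, 0.06, 0], [0, 0, 0, 0.09, 0], [0, 0, 0, 0.1, 0], [0, 0, 0, 0.1, 0]],
  ],
)

```text
time_s: 8.75
position: [0.5859, 0.0999, 0.0216]
eef_rot: [[-0.391, 0.92, 0.005], [0.92, 0.391, 0.001], [-0.001, 0.005, -1.0]]
contact_force: [-4.2, -1.3, 13.8]
gripper_width: 0.0139
```

Call:
send_rows(
  plan=[
    [[0, 0, -0.03, 0, 0], [0, 0, -0.05, 0, 0], [0, 0, -0.05, 0.02, 0], [0, 0, -0.05, 0.04, 0], [0, 0, -0.05, 0.04, 0]],
  ],
)

```text
time_s: 9.17
position: [0.5855, 0.0998, 0.0206]
eef_rot: [[-0.391, 0.92, 0.007], [0.92, 0.391, 0.002], [-0.001, 0.007, -1.0]]
contact_force: [-1.1, -1.1, 12.8]
gripper_width: 0.0138
```

```bash
python3 look.py 9; python3 - <<'E'
from h import *
b=lambda f:cv2.cvtColor(f,cv2.COLOR_RGB2BGR)
a=cv2.resize(b(load('scene')['frame'][225:275,295:345]),None,fx=8,fy=8,interpolation=2)
c=cv2.resize(b(load('side')['frame'][155:205,295:345]),None,fx=8,fy=8,interpolation=2)
cv2.imwrite('pics/z9.png',np.hstack([a,c]))
E
```

```text
9.3167 [0.58554988 0.09977886 0.0205732 ] [-1.80200394 -1.11856881 13.97482295] [0.03979183 0.08007887 0.04062736] 0.013792549403549242 113.00515241072645
[-0.00194124 -0.05332787 -0.00039257]
```

View pics/z9.png

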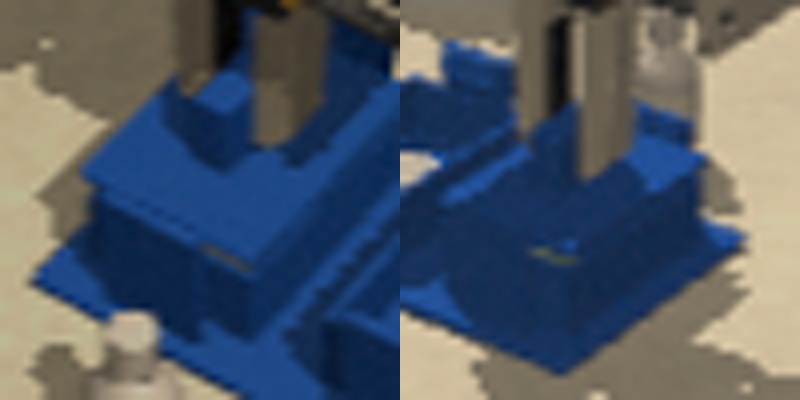

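The lid sits evenly over box_a with a gap of a few mm, lateral force is small and vertical is 13–14 N, in the expected peak range. I'll keep pressing.

Call:
send_rows(
  plan=[
    [[0, 0, 0, 0.03, 0], [0, 0, 0, 0.06, 0], [0, 0, 0, 0.08, 0], [0, 0, 0, 0.08, 0], [0, 0, 0, 0.08, 0]],
  ],
)

```text
time_s: 9.73
position: [0.5833, 0.0988, 0.0153]
eef_rot: [[-0.391, 0.92, 0.001], [0.92, 0.391, 0.001], [0.0, 0.002, -1.0]]
contact_force: [0.9, 0.5, 0.6]
gripper_width: 0.0134
```

The force has dropped to 0.6 N at z = 15.3 mm, and home is expected at about 15.2 mm, so it looks snapped. Next I'll press onto the rim.

Call:
send_rows(
  plan=[
    [[0, 0, 0, 0.02, 0], [0, 0, 0, 0.04, 0], [0, 0, 0, 0.05, 0], [0, 0, 0, 0.05, 0], [0, 0, 0, 0.05, 0]],
  ],
)

```text
time_s: 10.15
position: [0.5833, 0.0988, 0.0152]
eef_rot: [[-0.391, 0.92, 0.002], [0.92, 0.391, 0.0], [-0.001, 0.002, -1.0]]
contact_force: [-1.2, -0.4, 8.8]
gripper_width: 0.0137
```

The lid is rigidly seated: 1.5 mm of command moved it 0.1 mm and added 8 N. I'll trim to 10 N and check with a picture.

Call:
send_rows(
  plan=[
    [[0, 0, 0, 0.01, 0], [0, 0, 0, 0.01, 0], [0, 0, 0, 0.01, 0], [0, 0, 0, 0.01, 0], [0, 0, 0, 0.01, 0]],
  ],
)

```text
time_s: 10.57
position: [0.5833, 0.0988, 0.0152]
eef_rot: [[-0.391, 0.921, 0.002], [0.921, 0.391, 0.0], [-0.001, 0.002, -1.0]]
contact_force: [-1.0, -0.9, 10.6]
gripper_width: 0.0136
```

```bash
python3 look.py 10; python3 - <<'E'
from h import *
print(bot.state()['contact_force'])
b=lambda f:cv2.cvtColor(f,cv2.COLOR_RGB2BGR)
a=cv2.resize(b(load('scene')['frame'][225:285,295:365]),None,fx=6,fy=6,interpolation=2)
c=cv2.resize(b(load('side')['frame'][150:210,285:345]),None,fx=6,fy=6,interpolation=2)
cv2.imwrite('pics/z10.png',np.hstack([a,c]))
E
```

```text
10.7167 [0.58331489 0.09882967 0.01521387] [-0.75629954  0.18240908  9.50335466] [0.01260811 0.25853127 0.0396366 ] 0.013438891277722916 113.00022532866066
[-1.93092005e-03  2.76108596e-02  5.76547909e-05]
[-0.75629954  0.18240908  9.50335466]
```

View pics/z10.png

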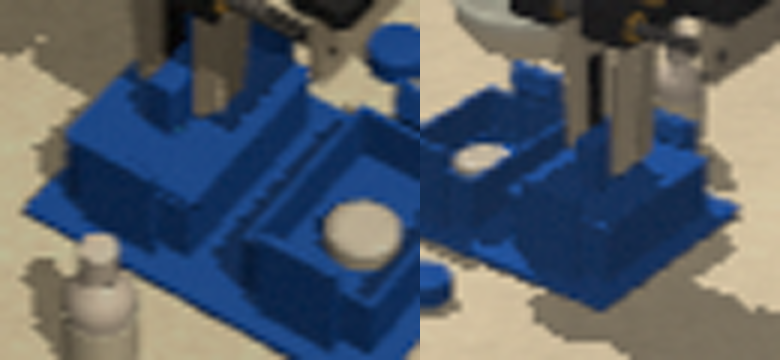

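View pics/wrist10.png

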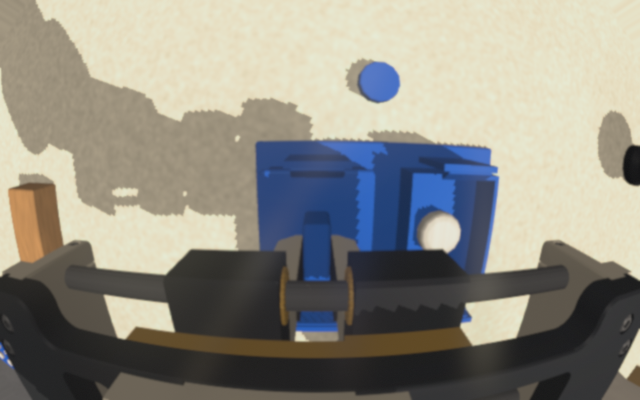

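View pics/scene10.png

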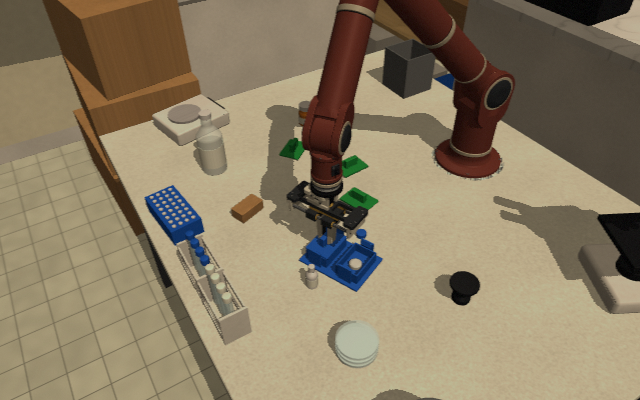

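The gap is closed in both views: the slides no longer show at scene crop (185,200), and the −x hook lies over the lid end at wrist (318,174). Height is at the home value, the push is about 10 N, and the bystanders have not moved. I'll hand it in.

```bash
python3 - <<'E'
from workcell import bot
s=bot.state(); print(s['time_s'],s['contact_force'],s['position'],s['gripper_width']); print(bot.sign_off())
E
```

```text
10.7167 [-0.75629954  0.18240908  9.50335466] [0.58331489 0.09882967 0.01521387] 0.013438891277722916
the job is handed in; nothing more can be done
None
```

The blue lid is on box_a, the box with the slides, and I handed the job in at 10.7 s with the arm still gripping it and pressing down at about 10 N.

**Snap and seating:** The force rose to about 14 N on the latch ramps and fell to 0.6 N at the expected home height. Then 1.5 mm more commanded travel moved the lid only 0.1 mm, so it is resting on the rim. The last readings were 10.6 N and 9.5 N.

**Pictures:** Both outside views show no gap at the rim. The wrist view shows the −x hook over the lid end. I could not see the +x hook directly, so that latch is inferred from the force drop, the height and the flush rim. Box_b is still open with its canister, and the bystanders visible in the pictures look unmoved.

**What went wrong or disagreed:**
- **First grasp:** It closed on air, because the real fingertips sit about 30 mm above the reported TCP. I measured that in two views and went lower. The shut fingers touched nothing.
- **Box position:** Estimates of box_a's centre differed by 2–3 mm between views. The +x ramp touched first, so I shifted the lid back about 3 mm in two steps before pressing home.

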